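# Proof-pull a suction fitting

### The job

Three suction fittings stand on the grey cover board. Prove that the one with the straight crossbar holds: pull its crossbar straight up with about 12 newtons and keep that pull on for more than a second, then ease it back down until the foot is slack and let go. Never pull harder than 20 newtons, do not let it snap back, and leave the knob fitting and the loop fitting alone.

Things in the scene. Friction and masses are not known exactly. Their poses are not given: they have to be found in the camera images.
- bar_center (a point): Centre of the level white crossbar, 64 mm long (x), 16 wide (y), 16 high (z up), of the T-shaped fitting to be proved. At rest 82 mm above the work surface, 70 above the fixed grey board (240 x 420 x 12 mm). Below it a 13 mm stem and a fixed ribbed black foot 52 mm across, 32 high (30 mm clear under the bar). The three fittings stand in a row, in any order, 100 mm or more apart.
- bar_pull (a joint): How far the crossbar has been drawn straight up from rest, in m (0 = slack). The rubber foot stretches like a spring: 1 mm for each newton of pull (plus 0.5 N for the handle's own weight), so 12 N draws it up about 12 mm; it springs back to 0 when the pull is eased. It does not turn or tilt.
- knob_fitting: Bystander with the same foot, bearing a round mushroom knob 36 mm across, top 76 mm above the cover board. Origin: centre of its foot, on the board's top; z up.
- loop_fitting: Bystander with the same foot, bearing an upright closed loop of round bar, 49 mm wide (along its x axis) and 9 mm thick, top 81 mm above the cover board. Origin: centre of its foot, on the board's top; z up.

How it is judged (in metres and radians):
On the way:
1. The crossbar is drawn up with 8 to 16 N (8 to 16 mm of stretch) for one second (value of joint bar_pull between 0.008 and 0.016 m), for 1 s.
At the end, for the whole second after the job is handed in: After the proof pull the crossbar is back at rest, drawn up less than 2 mm and still, and released (value of joint bar_pull below 0.002 m and velocity of joint bar_pull below 0.02 m/s); the robot touches nothing.
It fails at once if The crossbar was pulled with more than 20 N (drawn up more than 20 mm) (value of joint bar_pull above 0.02 m).
It fails at once if The crossbar was let go under load and snapped back (faster than 0.25 m/s) (velocity of joint bar_pull below -0.25 m/s).
It fails at once if The knob fitting was touched with more than 2 N (contact force between any of the arm, the fingers and knob_fitting above 2 N).
It fails at once if The loop fitting was touched with more than 2 N (contact force between any of the arm, the fingers and loop_fitting above 2 N).
It also fails if it takes over 35 s, if anything falls off the work surface, if the arm or the gripper's body presses on something with over 40 N, if the wrist force passes 120 N, or if a joint passes its speed limit or range.

### The arm

A 6-joint arm with a two-finger parallel gripper is mounted at the origin on the work surface. World frame = base frame: x ahead of the robot, y to its left, z up, the work surface at z = 0. Lengths are in mm, angles in rad, forces in N, time in s.
With the tool pointing down it reaches from about 275 to 825 mm from the base axis. Payload 5.2 kg.
Tool frame: the origin (TCP) lies at the very end of the fingers, on their centre line; the grasp point (between the pads) lies 19 mm behind it; z points along the fingers, y is the direction in which the jaws open and shut (so a half turn about z gives the same grasp; the last joint's range is limited). The gripper opens to 93 mm and grips with 3 to 60 N. Pads are 15 mm wide; open, the fingers measure 128 mm over their backs; the gripper's body (75 mm by 188 mm) begins 65 mm behind the grasp point.
Start: joints at [-1.317, 0.259, 1.535, -0, 1.348, -0.203], TCP at [242.614, -493.603, 218.653] pointing down, gripper open.
Joint ranges: [-3.14, 3.14], [-0.91, 2.08], [0.19, 2.58], [-1.22, 4.36], [0.22, 2.71], [-3.12, 3.12]. Speed limits (rad/s): [2.57, 2.57, 3.14, 3.14, 3.14, 3.14].

### API

Orientations are given as [roll, pitch, yaw] about the fixed x, y, z axes, in that order (R = Rz(yaw) Ry(pitch) Rx(roll)).
In Python, from bench import robot gives the robot as it stands. The module is installed in compiled form; this text tells all that it offers. Calls block until the motion is done:
- robot.move_ptp(position, orientation): joint-space move of the TCP to a pose.
- robot.move_linear(position, ori=None, speed=150, f_stop=None): straight line of the TCP; ori=None keeps the orientation; speed is the mean speed in mm/s. With f_stop (N) it stops when the force on the tool has changed by that much, and returns True; else False.
- robot.move_j(angles): joint-space move.
- robot.move_gripper(opening): opening from 0.0 (shut) to 1.0 (fully open); the grip force is fixed at half the most; returns when the fingers have stopped.
- robot.sleep(seconds).
- robot.inverse_kinematics(position, orientation): joint angles nearest the present ones, or None.
- robot.get_image(name): name is "scene" or "top"; returns a dict with "img" (400x640x3 uint8, blue, green, red), "fovy" (degrees; the focal length in pixels is half the picture's height over the tangent of half this angle, whatever the lens; pixels are square), "cx", "cy" (the principal point, pixels), "k1" (the pictures are not rectified: a ray, as slopes to the right and down, at radius r is drawn at 1 + k1 r^2 times it, then the intrinsics apply), "eye" and "orientation" of the camera in the world. Camera axes: x right, y down, z forward; pixel columns grow to the right and rows downward; lengths in mm; the calibration is good to about 2 mm. A picture is of the moment at which its call begins. There is no depth.
A pose or a line that the arm cannot do raises robot.MotionError and nothing moves.
- robot.hand_in(): hands the job in, once; it reports no verdict.
Readings, each from a call of its own:
- robot.current_t(): time.
- robot.current_qpos(): joint angles.
- robot.current_joint_vel(): joint speeds.
- robot.current_joint_efforts(): joint torques, N m.
- robot.current_tcp_pos(): TCP position.
- robot.current_eef_rot(): TCP orientation.
- robot.current_contact_force(): force on the tool from outside, world axes, zero at the start.
- robot.current_ft_torque(): the same for the moment, N m.
- robot.current_gripper_width(): opening from 0.0 (shut) to 1.0 (fully open).
Only numpy, scipy, OpenCV 4.12 (cv2) and the standard library are available. Lean on these libraries where they do the work, as an engineer would, in place of code of your own. Each camera call takes 0.05 s, during which the arm holds its last target. There are 200 camera calls.

## Working session

There is one attempt and no reset: what is moved stays moved. The work goes in short steps, each a Python script; the robot and the scene stay as the last script left them, time stands still between calls to the robot, and variables do not carry over. Pictures are saved under pics/ and viewed, about 8 in all and at most 12, crops included, and the job is handed in when it is done.

```bash
mkdir -p pics; cat > h.py <<'E'
import numpy as np, cv2
from scipy.spatial.transform import Rotation as R
from bench import robot
def cam(name):
    d=robot.get_image(name); f=200/np.tan(np.radians(d["fovy"])/2)
    return d,f
def ray(d,u,v):
    f=d["img"].shape[0]/2/np.tan(np.radians(d["fovy"])/2)
    K=np.array([[f,0,d["cx"]],[0,f,d["cy"]],[0,0,1.]])
    p=cv2.undistortPoints(np.array([[[u,v]]],float),K,np.array([d["k1"],0,0,0,0.]))[0,0]
    M=R.from_euler('xyz',d["orientation"]).as_matrix()
    return np.array(d["eye"],float),M@np.array([p[0],p[1],1])
def at_z(d,u,v,z):
    e,r=ray(d,u,v); return e+r*(z-e[2])/r[2]
E
python3 - <<'E'
from h import *
for n in("scene","top"):
    d=robot.get_image(n); cv2.imwrite(f"pics/{n}0.png",d["img"])
    print(n,{k:v for k,v in d.items() if k!="img"})
print(robot.current_eef_rot(),robot.current_t(),robot.current_contact_force())
E
```

```text
scene {'fovy': 44.82199378104466, 'cx': 317.82215984148917, 'cy': 203.87057370638675, 'k1': -0.058759458005559914, 'eye': array([1064.96767862,  427.7522993 ,  582.84324122]), 'orientation': array([-2.25324004,  0.01768042,  2.23698357])}
top {'fovy': 54.836005766693496, 'cx': 327.14045585412646, 'cy': 199.40255230428977, 'k1': -0.06458899969109382, 'eye': array([505.83254627,  18.43800532, 736.95460717]), 'orientation': array([-3.00845502,  0.02504428, -1.5757296 ])}
[-3.13999760e+00 -3.29411140e-04  4.56818473e-01] 0.1 [0.4025353  0.33209798 0.49267412]
```

View pics/scene0.png

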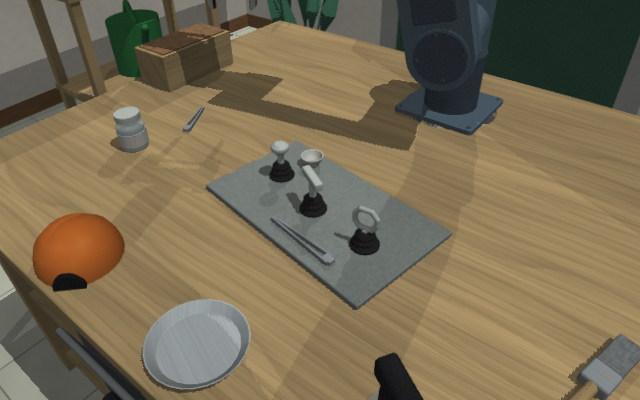

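View pics/top0.png

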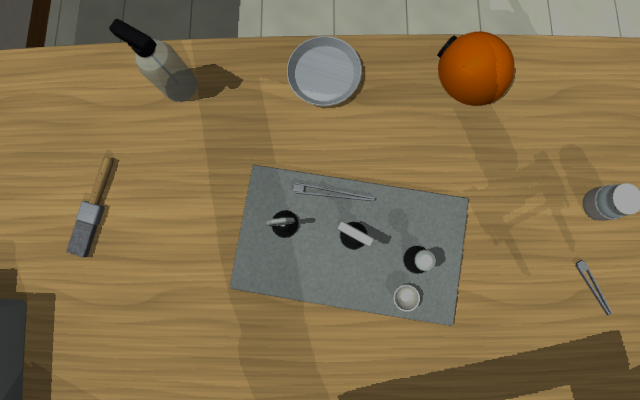

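The T fitting is in the middle, with its bar at about (355,233) in the top view and (312,178) in the scene view. The loop is at (285,223) and the knob at (420,259) in the top view. I'll enlarge crops of both views.

```bash
python3 - <<'E'
import cv2,numpy as np
a=cv2.imread("pics/top0.png")[195:285,255:455]; b=cv2.imread("pics/scene0.png")[130:260,255:395]
cv2.imwrite("pics/topc.png",cv2.resize(a,None,fx=4,fy=4,interpolation=cv2.INTER_CUBIC))
cv2.imwrite("pics/scenec.png",cv2.resize(b,None,fx=4,fy=4,interpolation=cv2.INTER_CUBIC))
E
```

```text
(no output)
```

View pics/topc.png

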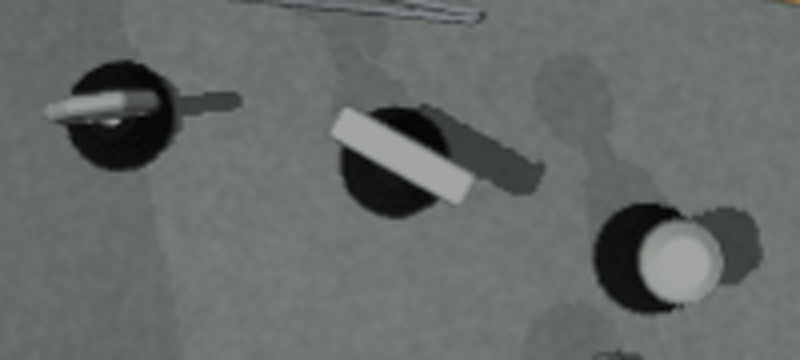

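View pics/scenec.png

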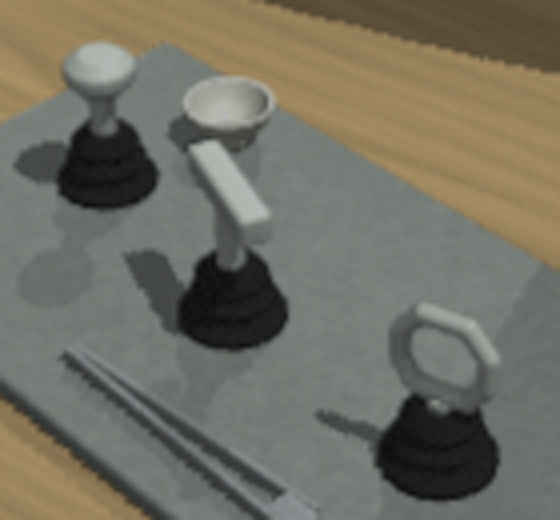

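```bash
python3 - <<'E'
from h import *
d=robot.get_image("top"); s=robot.get_image("scene")
T=lambda p,z:at_z(d,255+(p[0]+.5)/4-.5,195+(p[1]+.5)/4-.5,z)[:2]
S=lambda p,z:at_z(s,255+(p[0]+.5)/4-.5,130+(p[1]+.5)/4-.5,z)[:2]
c=np.array([T(p,90) for p in [(345,107),(331,130),(461,205),(476,180)]])
print("top corners",c.round(1),c.mean(0), "len",np.linalg.norm(c[3]-c[0]),np.linalg.norm(c[2]-c[1]),"wid",np.linalg.norm(c[0]-c[1]))
v=c[3]+c[2]-c[0]-c[1]; print("bar yaw",np.arctan2(v[1],v[0]))
# scene: top face corners
e=np.array([S(p,90) for p in [(190,150),(217,143),(268,212),(243,222)]])
print("scene",e.round(1),e.mean(0))
v=e[3]+e[2]-e[0]-e[1]; print("bar yaw",np.arctan2(v[1],v[0]))
for n,p in dict(loop=(121,115),T=(394,162),knob=(649,258)).items(): print(n,T(p,18).round(1))
cen=(c.mean(0)+e.mean(0))/2
b=np.arctan2(*(c[3]+c[2]-c[0]-c[1])[::-1])
for y in (b+np.pi/2*k for k in(-2,-1,0,1,2)):
    for z in (180,63): print(y,z,robot.inverse_kinematics([*cen,z],[np.pi,0,y]))
E
```

```text
top corners [[555.2  11.3]
 [545.5  17.3]
 [513.9 -36.6]
 [524.3 -43. ]] [534.72201612 -12.74215813] len 62.50054711981516 62.438850211451715 wid 11.312727278297526
bar yaw -2.094758916235534
scene [[528.8 -40.3]
 [517.3 -34.1]
 [544.5  15.8]
 [556.5  11.7]] [536.7806234  -11.75269209]
bar yaw 1.0773055872992268
loop [557.6 115.4]
T [534.9 -12. ]
knob [ 489.9 -128.9]
-5.236351569825327 180 [-2.31116851e-01  2.62850575e-01  1.62734952e+00 -4.44089210e-16
  1.25139256e+00  2.92845738e-01]
-5.236351569825327 63 [-2.31116851e-01  3.89946770e-01  1.76819491e+00 -4.44089210e-16
  9.83450978e-01  2.92845738e-01]
-3.6655552430304303 180 [-0.23111685  0.26285058  1.62734952  0.          1.25139256 -1.27795059]
-3.6655552430304303 63 [-0.23111685  0.38994677  1.76819491  0.          0.98345098 -1.27795059]
-2.094758916235534 180 [-0.23111685  0.26285058  1.62734952  0.          1.25139256 -2.84874692]
-2.094758916235534 63 [-2.31116851e-01  3.89946770e-01  1.76819491e+00 -4.44089210e-16
  9.83450978e-01 -2.84874692e+00]
-0.5239625894406372 180 [-2.31116851e-01  2.62850575e-01  1.62734952e+00 -4.44089210e-16
  1.25139256e+00  1.86364207e+00]
-0.5239625894406372 63 [-2.31116851e-01  3.89946770e-01  1.76819491e+00 -4.44089210e-16
  9.83450978e-01  1.86364207e+00]
1.0468337373542593 180 [-2.31116851e-01  2.62850575e-01  1.62734952e+00 -4.44089210e-16
  1.25139256e+00  2.92845738e-01]
1.0468337373542593 63 [-2.31116851e-01  3.89946770e-01  1.76819491e+00 -4.44089210e-16
  9.83450978e-01  2.92845738e-01]
```

Both views agree: bar centre is about (535.5, -12.2) with yaw about 1.06. The length of 62.5 mm, the foot at (534.9, -12.0) and the fitting spacing all fit the given sizes. I'll go above it, descend and look.

```bash
python3 - <<'E'
from h import *
c=[535.5,-12.2]; o=[np.pi,0,1.058]
robot.move_ptp([*c,180],o)
robot.move_gripper(0.6)
print(robot.current_contact_force(),robot.current_t())
print(robot.move_linear([*c,64],speed=60,f_stop=6))
print(robot.current_contact_force(),robot.current_tcp_pos(),robot.current_gripper_width(),robot.current_t())
a=robot.get_image("top")["img"][150:300,250:450]; b=robot.get_image("scene")["img"][110:260,235:435]
cv2.imwrite("pics/pre.png",np.hstack([cv2.resize(x,None,fx=2,fy=2,interpolation=cv2.INTER_CUBIC) for x in(a,b)]))
E
```

```text
[ 0.17908089 -0.46567068  1.1978308 ] 3.0167
False
[ 0.28981984  0.00664516 -0.04546298] [535.74427703 -12.25685379  64.33266233] 0.5950465974560786 5.1
```

View pics/pre.png

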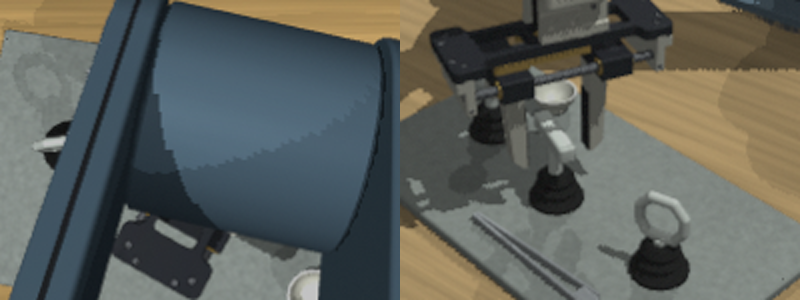

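The scene panel shows the fingers astride the bar, left finger near (515,135) and right near (590,120), with the knob and loop clear. Next I'll close and lift in small steps, watching the force.

```bash
python3 - <<'E'
from h import *
F=lambda:np.mean([(robot.sleep(.02),robot.current_contact_force())[1] for _ in range(5)],0)
f0=F(); z0=robot.current_tcp_pos()[2]
robot.move_gripper(0.0); robot.sleep(.2)
print("closed",robot.current_gripper_width()*93,(F()-f0).round(2),robot.current_tcp_pos())
p=np.array([535.5,-12.2,64.])
for dz in (3,6,9,12):
    print(dz,robot.move_linear(p+[0,0,dz],speed=10,f_stop=9),(F()-f0).round(2),(robot.current_tcp_pos()[2]-z0).round(2))
    if dz==6 and abs((F()-f0)[2])<2.5: print("slip?"); break
print(robot.current_t())
img=robot.get_image("scene")["img"][110:230,235:395]
cv2.imwrite("pics/pull.png",cv2.resize(img,None,fx=4,fy=4,interpolation=cv2.INTER_CUBIC))
E
```

```text
closed 16.01761841433047 [ 1.49 -0.49 -0.28] [535.69811722 -12.30213143  64.04585015]
3 False [ 2.85 -1.95 -3.13] 2.76
6 False [ 4.46 -1.99 -5.7 ] 5.75
9 False [ 6.15 -2.43 -9.02] 8.5
12 False [  6.62  -2.32 -11.57] 11.16
8.5
```

View pics/pull.png

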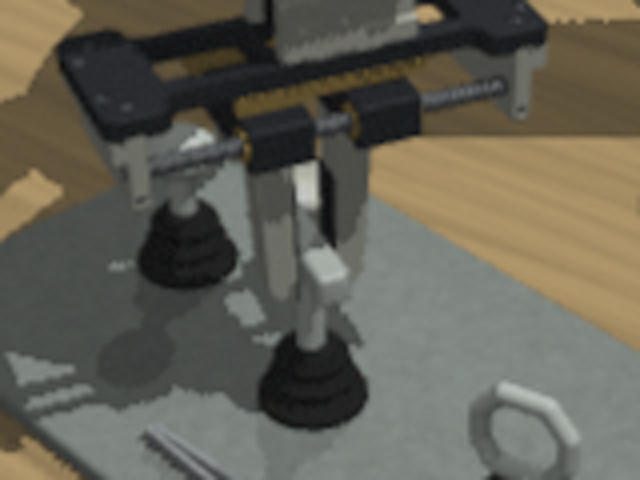

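The bar is gripped at (325,265) and lifted, the force reads about 11.6 N and it matches the 11.2 mm rise, so there is no slip. I'll hold, ease down and release.

```bash
python3 - <<'E'
from h import *
F=lambda:np.mean([(robot.sleep(.02),robot.current_contact_force())[1] for _ in range(5)],0)
p=np.array([535.5,-12.2,64.]); t=robot.current_t()
for _ in range(4):
    robot.sleep(.4); print("hold",F().round(2),robot.current_tcp_pos()[2].round(2))
print(robot.current_t()-t)
robot.move_linear(p+[0,0,3],speed=8); print(F().round(2))
for dz in (1,0,-.5,-1):
    robot.move_linear(p+[0,0,dz],speed=5); f=F(); print(dz,f.round(2),robot.current_tcp_pos()[2].round(2))
    if f[2]>0.3: break
robot.move_gripper(0.5); robot.sleep(.2); print("open",F().round(2),robot.current_gripper_width(),robot.current_tcp_pos())
robot.move_linear([535.5,-12.2,190],speed=60)
print(F().round(2),robot.current_t())
img=robot.get_image("scene")["img"][110:260,235:435]
cv2.imwrite("pics/end.png",cv2.resize(img,None,fx=4,fy=4,interpolation=cv2.INTER_CUBIC))
E
```

```text
hold [  6.5   -2.6  -11.98] 75.31
hold [  6.44  -2.43 -11.46] 75.29
hold [  6.39  -2.47 -11.73] 75.3
hold [  6.54  -2.24 -11.61] 75.32
1.9332999999999991
[ 3.94 -2.61 -3.7 ]
1 [ 3.86 -3.01 -1.93] 65.13
0 [ 3.91 -3.42 -0.8 ] 64.11
-0.5 [ 2.31 -2.81  4.83] 63.96
open [-0.42 -0.06  0.15] 0.501043313526102 [535.5170241  -12.21719428  63.52231565]
[ 0.04 -0.29  0.2 ] 16.5667
```

View pics/end.png

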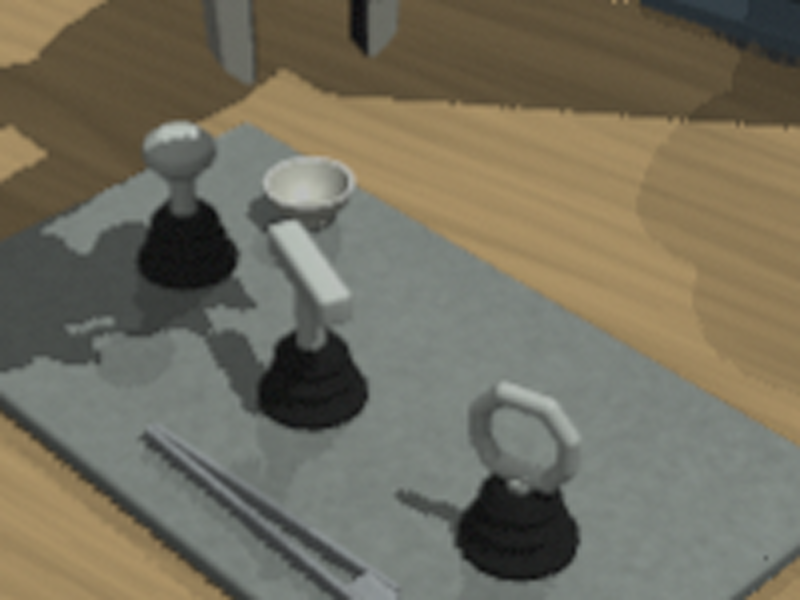

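The picture shows the bar back at rest around (310,270), the fingers clear above it at the top of the frame, and the knob and loop undisturbed.

```bash
python3 -c "
from bench import robot
robot.hand_in()"
```

```text
the job is handed in; nothing more can be done
```

The proof pull on the crossbar fitting is done and the job is handed in; `hand_in` gives no verdict, so I only have my own readings.

- **Locating:** the crossbar fitting is the middle one. The two cameras put the bar centre within about 2 mm of each other, at (535.5, -12.2), and within 0.03 rad on its direction. The measured length was 62.5 mm against 64 given. The bar's width in the top view came out at 11 mm instead of 16, but the gripper closed on 16.0 mm, so I took the grip as right.
- **Pull:** I raised the bar in 3 mm steps to about 11.2 mm and held it for 1.9 s at 11.5–12 N. The force matched the travel throughout, so the grip did not slip. There was also a steady sideways load of about 7 N, probably because the grip was slightly off line.
- **Release:** I eased it down slowly. The pull was 0.8 N at the grasp height, and half a millimetre lower it turned to 4.8 N of downward push, meaning the bar was on its stop and the foot slack. Then I opened the gripper and raised it clear.
- **Last checks:** the tool force was about 0 N, and the final picture shows the bar at rest, with the knob and loop fittings undisturbed. The clock read about 16.6 s of the 35 s allowed.

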